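Hold a bench saw's guard open for a blade check

TASK

The bench saw is off and its blade is to be checked. With the guard still down, first push the blue carriage along its slide, away from the robot, until the spring catch snaps it fully home against its stop. Then raise the clear sprung blade guard by its orange grip to 45 degrees above level (red stripe on the white plate) and finish while still holding it there, as it springs shut if let go; leave the spanner, offcut, jar and push block where they lie.

Things in the scene. Friction and masses are not known exactly. Their poses are not given: they have to be found in the camera images.
- saw: Grey bench saw, fixed; aluminium table 300 (x) x 280 (y) mm, its top 100 mm above the bench. Origin: centre of its underside, on the bench. Its x points along blade and slide, away from the robot (yaw varies), y left, z up. Blade: in the plane y = -30 mm, centre x = +50, 28 mm proud of the table. Right of the hinge a white plate (y = -66) has a red stripe at 45 degrees.
- guard (a joint): Opening angle of the clear blade guard with yellow edges, rad: 0 = shut (level), growing as its near end is raised; stops at 1.3. A spring and its weight shut it: about 2 to 4 N at the grip.
- guard_hinge (a point): Point on the guard's hinge axis at the far end of the saw, 150 mm above the bench, midway across the guard; fixed to the saw, same axes as the saw. The axis runs along the saw's y.
- guard_grip (a point): Centre of the guard's orange grip: a cylinder 22 mm across, 36 mm long, lying along the saw's y, 185 mm from the hinge axis towards the robot; shut, level with it, 50 mm above the saw table. A yellow arm 14 mm wide, 10 thick joins its middle to the clear hood (44 mm wide), which begins 60 mm behind. Can be pinched at its two flat ends: 50 mm free beside them. Axes turn with the guard.
- carriage (a joint): Travel of the blue carriage along the saw's +x, m: 0 = nearest the operator, 0.110 = fully home on its stop. It slides with about 1 N; from about 0.096 a sprung ball resists with 5 to 8 N, past 0.104 it snaps the carriage home and keeps it there.
- carriage_grip (a point): Point on the axis of the carriage's upright black round handle, 24 mm across, 22 mm below its top. The handle stands 55 mm tall on the blue plate (80 x 80 x 12 mm, top 114 mm above the bench), so its top is 169 mm above the bench. An aluminium fence 24 mm tall stands on the plate, its near face 39 mm beyond the handle's axis. Axes equal the saw's.
- spanner: Steel spanner, 130 mm long, lying on the right of the saw table. Leave alone. Origin: under its middle.
- offcut: Pale wood offcut 160 x 44 x 34 mm lying on the bench left of the saw. Leave alone. Origin: centre of its underside.
- screw_jar: Jar with a red cap, 60 mm in diameter, 85 mm tall, standing on the bench right of the saw. Leave alone. Origin: centre of its underside.
- push_block: Red push block 150 x 70 x 14 mm with a black handle on top, 44 mm tall in all, lying on the bench right of the saw. Leave alone. Origin: centre of its underside.

How it is judged:
By the outcome, as a careful person would: the job done as asked, in the order asked, and still so for the second after the job is handed in, while the arm keeps its last pose, push and grip.
It also fails if it takes over 42 s, if anything falls off the work surface, if the arm or the gripper's body presses on something with over 40 N, if the wrist force passes 120 N, or if a joint passes its speed limit or range.

ROBOT

A 6-joint arm with a two-finger parallel gripper is mounted at the origin on the work surface. World frame = base frame: x ahead of the robot, y to its left, z up, the work surface at z = 0. Lengths are in m, angles in rad, forces in N, time in s.
With the tool pointing down it reaches from about 0.35 to 0.775 m from the base axis. Payload 7.3 kg.
Tool frame: the origin (TCP) lies midway between the tips of the shut fingers; the grasp point (between the pads) lies 19 mm behind it; z points along the fingers, y is the direction in which the jaws open and shut (so a half turn about z gives the same grasp; the last joint's range is limited). The gripper opens to 92 mm and grips with 3 to 60 N. Pads are 19 mm wide; open, the fingers measure 130 mm over their backs; the gripper's body (75 mm by 190 mm) begins 47 mm behind the grasp point.
Start: joints at [-0.146, 0.342, 1.524, -0, 1.275, -0.146], TCP at [0.525, 0, 0.227] pointing down, gripper open.
Joint ranges: [-2.53, 2.53], [-0.77, 2.02], [0.04, 2.7], [-1, 4.14], [0.28, 2.66], [-3.11, 3.11]. Speed limits (rad/s): [2.57, 2.57, 3.14, 3.14, 3.14, 3.14].

INTERFACE

Orientations are given as [roll, pitch, yaw] about the fixed x, y, z axes, in that order (R = Rz(yaw) Ry(pitch) Rx(roll)).
In Python, from cell import robot, imaging gives the robot as it stands. The module is installed in compiled form; this text tells all that it offers.
- The arm moves only by the tool send_rows, never from a script. Its argument "plan" is a list of rows, each a list of 3 entries, a list of its own where there are three numbers: the shift along the world's x, y, z in m, then the turn, a rotation vector about the world's x, y, z in rad, then the closure in counts, from 0 (fully open) to 255 (shut). A call has 1 to 20 rows; each row shifts and turns the commanded pose from where the row before left it; what a row does not reach is not made up. A row lasts 1/10 s, in which the tool goes at most 50 mm and 8.59 degrees, less where a joint would pass 70% of its speed; a pose out of reach is approached as far as the arm can. A call is refused whole if a number of a shift passes 0.05 or a number of a turn 0.15, either way. A call with a gripper value outside its range is refused whole. The fingers move at their own pace and stop on an object; "newtons" is the grip in N (left out, the last holds). Time passes only in rows, so rows that do not move let the fingers close. It gives the time, the measured TCP pose, the force and the opening at its end, in the units of the state.
- robot.observe(): the state, without advancing time (a new reading comes with each control period).
- imaging.read_camera(name): name is "scene" or "side" or "wrist"; returns a dict with "pixels" (400x640x3 uint8, red, green, blue), "fx", "fy", "cx", "cy" (pixels), "world_from_camera" (4x4, takes a point from camera to world coordinates). Camera axes: x right, y down, z forward; pixel columns grow to the right and rows downward; lengths in m; the calibration is good to about 2 mm. The wrist camera is an equidistant fisheye: a pixel r from the principal point sees the ray r / f radians off the axis. A picture is of the moment at which its call begins. There is no depth.
- robot.hand_in(): hands the job in, once; it reports no verdict.
The state is a dict: "time": time; "qpos": joint angles; "qvel": joint speeds; "joint_efforts": joint torques, N m; "tool_pos": TCP position; "tool_rot": TCP orientation; "contact_force": force on the tool from outside, world axes, zero at the start; "torque": the same for the moment, N m; "opening": finger opening in m.
Only numpy, scipy, OpenCV 4.12 (cv2) and the standard library are available. Lean on these libraries where they do the work, as an engineer would, in place of code of your own. Each camera call takes 0.05 s, during which the arm holds its last target.

## Working session

There is one attempt and no reset: what is moved stays moved. The work goes in short steps, Python scripts to look and compute and a tool call to move; the robot and the scene stay as the last step left them, time stands still between calls to the robot, and variables do not carry over. Pictures are saved under pics/ and viewed, and the job is handed in when it is done.

Besides the shell and the picture viewer there is one more tool, called after "Request:" as name(argument=value, ...), one argument or row to a line, values as JSON. send_rows: Moves the arm, as the interface text tells. Its arguments: {"type":"object","properties":{"plan":{"type":"array"},"newtons":{"type":"number"}},"required":["plan"]}

```bash
mkdir -p pics
python3 - <<'E'
from cell import robot, imaging
import cv2, numpy as np
s=robot.observe()
for k,v in s.items(): print(k,np.round(v,4).tolist())
for n in ["scene","side","wrist"]:
    c=imaging.read_camera(n)
    cv2.imwrite(f"pics/{n}0.png",c["pixels"][:,:,::-1])
    np.save(f"pics/{n}0.npy",c["pixels"])
    print(n,c["fx"],c["fy"],c["cx"],c["cy"]);print(np.round(c["world_from_camera"],4).tolist())
E
```

```text
time 0.0
qpos [-0.146, 0.3427, 1.525, 0.0, 1.2754, -0.146]
qvel [-0.0006, -0.0005, 0.0002, -0.0021, -0.0007, 0.0013]
joint_efforts [0.0008, -43.1246, -24.422, 0.0718, 0.0559, -0.0001]
tool_pos [0.5246, 0.0001, 0.2261]
tool_rot [-3.1401, -0.0002, 1.5708]
contact_force [-0.734, -0.9016, 0.2698]
torque [0.0464, -0.0105, -0.0053]
opening 0.0918
scene 442.9517115821428 442.9517115821428 328.847400335638 202.6508109593824
[[0.4947, 0.5989, -0.6297, 1.1764], [0.8689, -0.3264, 0.3722, -0.3574], [0.0174, -0.7313, -0.6819, 0.7934], [0.0, 0.0, 0.0, 1.0]]
side 421.00895541217864 421.00895541217864 328.4063959921145 201.14862549153236
[[-0.9945, -0.0808, 0.067, 0.4803], [-0.1046, 0.7122, -0.6941, 0.7319], [0.0083, -0.6973, -0.7167, 0.8636], [0.0, 0.0, 0.0, 1.0]]
wrist 309.70691628693146 309.70691628693146 323.5456831620749 200.2382310503801
[[1.0, 0.0014, -0.0015, 0.5254], [0.0009, -0.9578, -0.2875, 0.0793], [-0.0019, 0.2875, -0.9578, 0.3846], [0.0, 0.0, 0.0, 1.0]]
```

View pics/scene0.png

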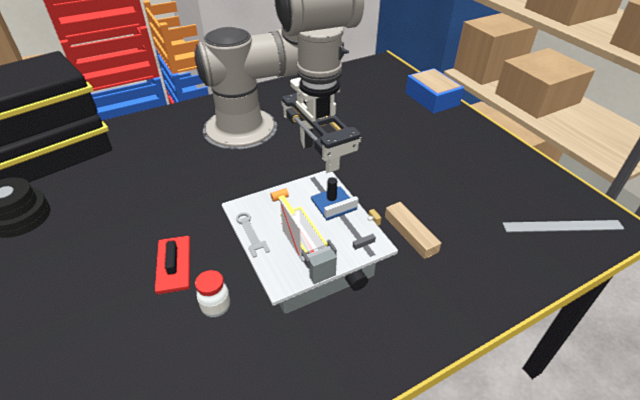

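View pics/side0.png

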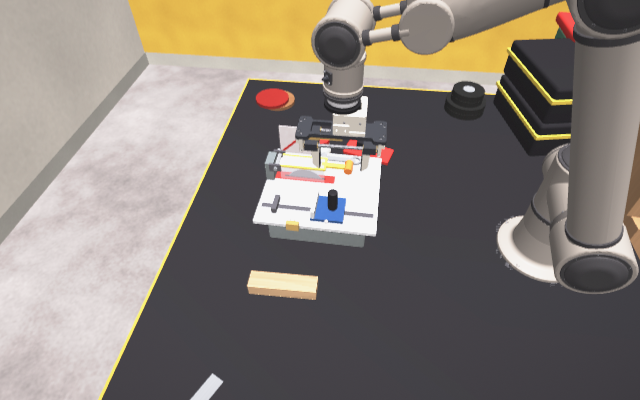

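View pics/wrist0.png

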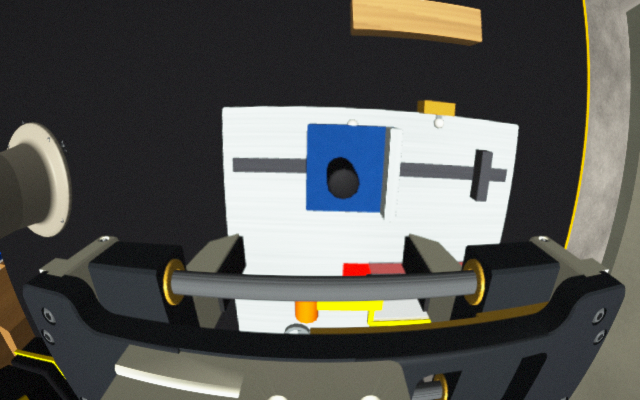

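```bash
cat > h.py <<'E'
import numpy as np, cv2
CAM={}
def cams():
    from cell import imaging
    d={}
    for n in ["scene","side","wrist"]: d[n]=imaging.read_camera(n)
    return d
def rays(c,uv,fish=False):
    uv=np.atleast_2d(np.asarray(uv,float))
    x=(uv[:,0]-c["cx"])/c["fx"]; y=(uv[:,1]-c["cy"])/c["fy"]
    if fish:
        t=np.hypot(x,y)+1e-12
        d=np.c_[np.sin(t)*x/t,np.sin(t)*y/t,np.cos(t)]
    else: d=np.c_[x,y,np.ones_like(x)]
    d/=np.linalg.norm(d,axis=1)[:,None]
    T=np.asarray(c["world_from_camera"]); return T[:3,3],d@T[:3,:3].T
def plane(c,uv,z,fish=False):
    o,d=rays(c,uv,fish); return o+d*((z-o[2])/d[:,2])[:,None]
def tri(rs):
    A=np.zeros((3,3));b=np.zeros(3)
    for o,d in rs:
        d=d.reshape(3);P=np.eye(3)-np.outer(d,d);A+=P;b+=P@o
    p=np.linalg.solve(A,b); return p,[np.linalg.norm((np.eye(3)-np.outer(d.reshape(3),d.reshape(3)))@(p-o)) for o,d in rs]
def biggest(m,box=None):
    m=m.astype(np.uint8)
    if box is not None:
        k=np.zeros_like(m);x0,y0,x1,y1=box;k[y0:y1,x0:x1]=1;m=m*k
    n,l,s,ce=cv2.connectedComponentsWithStats(m)
    i=1+np.argmax(s[1:,4]); return l==i,s[i],ce[i]
def hsv(c): return cv2.cvtColor(c["pixels"],cv2.COLOR_RGB2HSV)
E
python3 - <<'E'
from h import *
d=cams()
for n,box,ob,bb in [("scene",(200,165,420,320),(265,180,295,205),(300,170,370,225)),("side",(240,140,400,240),(335,150,365,180),(300,185,360,230)),("wrist",(215,95,525,235),(285,295,325,325),(300,115,400,220))]:
    c=d[n];H=hsv(c);f=n=="wrist"
    w=(H[...,1]<40)&(H[...,2]>190)
    m,s,ce=biggest(w,box)
    cnt=max(cv2.findContours(m.astype(np.uint8),0,1)[0],key=cv2.contourArea)[:,0]
    P=plane(c,cnt,.1,f)[:,:2].astype(np.float32)
    hull=cv2.approxPolyDP(cv2.convexHull(P),0.006,True)[:,0]
    print(n,"table",s[:5],np.round(hull,3).tolist(),cv2.minAreaRect(P))
    o=(H[...,0]>5)&(H[...,0]<20)&(H[...,1]>180)&(H[...,2]>120)
    m,s,ce=biggest(o,ob);print(" orange",s,ce, plane(c,ce,.15,f))
    b=(H[...,0]>100)&(H[...,0]<125)&(H[...,1]>150)
    m,s,ce=biggest(b,bb);cnt=max(cv2.findContours(m.astype(np.uint8),0,1)[0],key=cv2.contourArea)[:,0]
    P=plane(c,cnt,.114,f)[:,:2].astype(np.float32);print(" blue",cv2.minAreaRect(P))
    k=H[...,2]<70
    m,s,ce=biggest(k,bb);print(" black",s,ce)
S=d["scene"]["pixels"][155:325,205:425,::-1];cv2.imwrite("pics/sc1.png",cv2.resize(S,None,fx=3.5,fy=3.5,interpolation=2))
S=d["side"]["pixels"][100:250,240:410,::-1];cv2.imwrite("pics/sd1.png",cv2.resize(S,None,fx=4,fy=4,interpolation=2))
E
```

```text
scene table [ 222  171  176  132 9521] [[0.4429999887943268, 0.08299999684095383], [0.42899999022483826, 0.06499999761581421], [0.42399999499320984, -0.19499999284744263], [0.718999981880188, -0.20399999618530273], [0.7279999852180481, 0.07400000095367432]] ((0.5754650831222534, -0.05867704749107361), (0.28433895111083984, 0.3010360300540924), 88.3173828125)
 orange [272 196   6   5  10] [273.9 198.5] [[ 0.51444143 -0.10333822  0.15      ]]
 blue ((0.5409363508224487, 0.02238103561103344), (0.05855383351445198, 0.07970530539751053), 2.348989248275757)
 black [334 170  36  43 833] [356.92316927 184.28571429]
side table [ 253  147  129   89 6004] [[0.5960000157356262, -0.22200000286102295], [0.6949999928474426, -0.12300000339746475], [0.7229999899864197, -0.07100000232458115], [0.7260000109672546, 0.07900000363588333], [0.4339999854564667, 0.09099999815225601], [0.421999990940094, -0.18799999356269836]] ((0.5748205780982971, -0.06681527197360992), (0.312267929315567, 0.29910698533058167), 88.32154083251953)
 orange [345 170   6   4  10] [347.8 172. ] [[ 0.50891608 -0.06727163  0.15      ]]
 blue ((0.5439510941505432, 0.02970370650291443), (0.07863693684339523, 0.06615398824214935), 88.8122787475586)
 black [328 192   9  18 131] [331.91603053 201.52671756]
wrist table [  222   107   296   128 24941] [[0.4309999942779541, 0.08399999886751175], [0.4269999861717224, -0.0430000014603138], [0.7239999771118164, -0.04600000008940697], [0.7260000109672546, 0.07599999755620956]] ((0.5770846009254456, 0.017006874084472656), (0.12767654657363892, 0.29889702796936035), 88.42466735839844)
 orange [310 302   8  20  97] [313.40206186 311.34020619] [[ 0.51589494 -0.09945711  0.15      ]]
 blue ((0.5437272787094116, 0.027255550026893616), (0.07809184491634369, 0.06853456795215607), 88.47589111328125)
 black [ 327  157   32   41 1017] [341.33333333 177.83284169]
```

View pics/sc1.png

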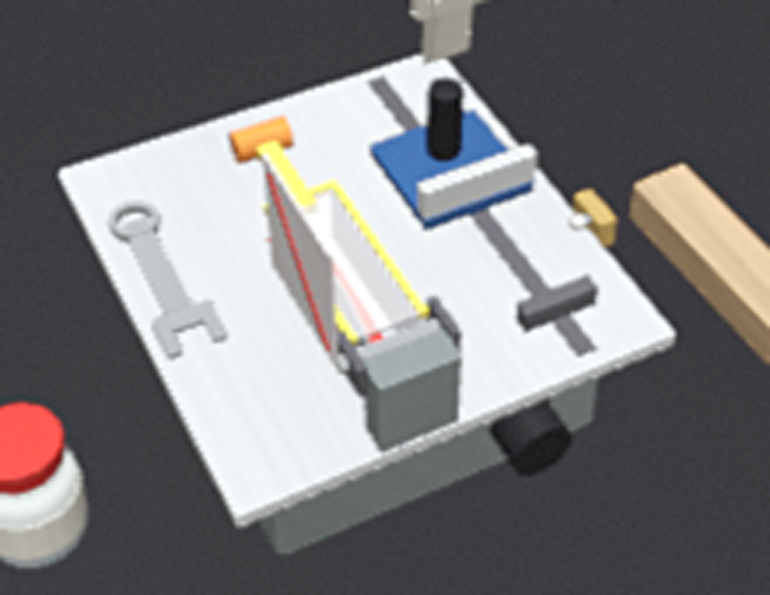

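View pics/sd1.png

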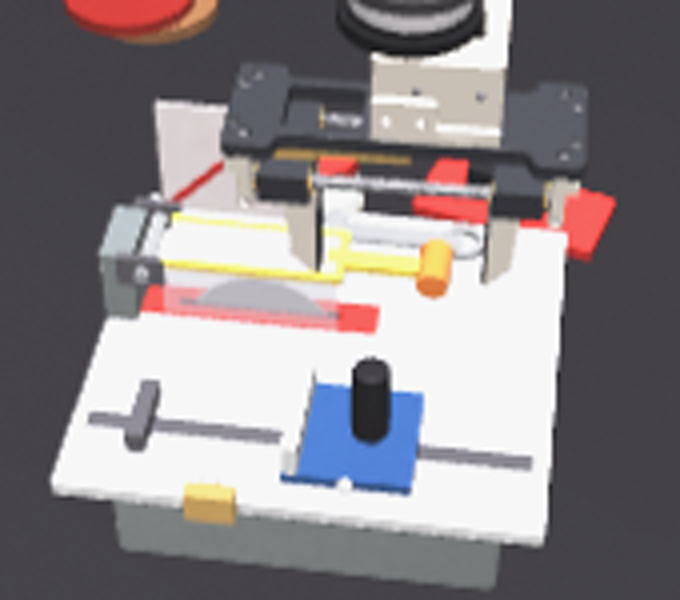

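Run:
```python
from h import *
d=cams()
for n,ob in [("scene",(265,180,295,205)),("side",(335,150,365,180))]:
    H=hsv(d[n]);o=(H[...,0]>5)&(H[...,0]<19)&(H[...,1]>120)
    m,s,ce=biggest(o,ob);print(n,s,ce)
    d[n]['o']=ce
g=tri([rays(d["scene"],d["scene"]['o']),rays(d["side"],d["side"]['o'])]);print("grip",g)
t=tri([rays(d["scene"],(332.4,180.1)),rays(d["side"],(332.75,191.75)),rays(d["wrist"],(343,183.5),True)]);print("handle top",t)
for n,uv in [("scene",(332.4,180.1)),("side",(332.75,191.75)),("wrist",(343,183.5))]:print(plane(d[n],uv,.169,n=="wrist"))
c,s=np.cos(-.029),np.sin(-.029);R=np.array([[c,-s],[s,c]])
for p in (g[0],t[0]): print("in saw",(R.T@(p[:2]-[.576,-.060])))
```

```text
scene [271 192  17   9  74] [278.2027027  195.28378378]
side [344 162   9  12  42] [348.11904762 169.78571429]
grip (array([ 0.50667556, -0.087174  ,  0.14320536]), [np.float64(0.003413999637076657), np.float64(0.0034139996370767646)])
handle top (array([0.53904704, 0.02663291, 0.16785717]), [np.float64(0.0003210069808616919), np.float64(0.0007035556433771533), np.float64(0.0004209441059439951)])
[[0.54061602 0.02596973 0.169     ]]
[[0.53830711 0.02743778 0.169     ]]
[[0.53939016 0.02697152 0.169     ]]
in saw [-0.06850735 -0.0291727 ]
in saw [-0.03944942  0.085525  ]
```

Run:
```python
from h import *
d=cams()
c,s=np.cos(-.029),np.sin(-.029);R=np.array([[c,-s,0],[s,c,0],[0,0,1]]);o0=np.array([.576,-.06,0])
def onY(n,uv,y):
    o,dd=rays(d[n],uv,n=="wrist"); o=(o-o0)@R; dd=dd@R
    return np.round(o+dd*((y-o[1])/dd[:,1])[:,None],3)
for n in("scene","side"):
    b=dict(scene=(270,180,330,280),side=(260,115,360,190))[n]
    cv2.imwrite(f"pics/pl_{n}.png",cv2.resize(d[n]["pixels"][b[1]:b[3],b[0]:b[2],::-1],None,fx=8 if n=="scene" else 7,fy=8 if n=="scene" else 7,interpolation=2)[:600,:800])
```

```text
(no output)
```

View pics/pl_scene.png

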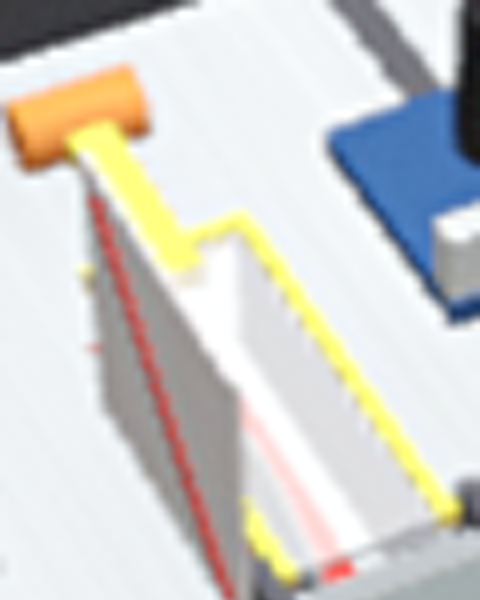

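View pics/pl_side.png

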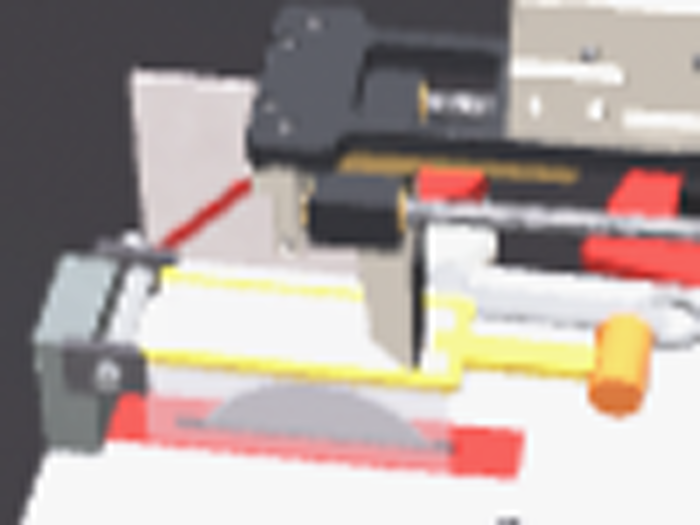

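Run:
```python
from h import *
d=cams()
c,s=np.cos(-.029),np.sin(-.029);R=np.array([[c,-s,0],[s,c,0],[0,0,1]]);o0=np.array([.576,-.06,0])
def onY(n,uv,y):
    o,dd=rays(d[n],uv,n=="wrist"); o=(o-o0)@R; dd=dd@R
    return np.round(o+dd*((y-o[1])/dd[:,1])[:,None],3)
for uv in [(300,228.1),(281,203.1),(282.9,231.25),(299,254.5)]: print(onY("scene",uv,-.066))
print(onY("side",(278.9,125.3),-.066))
g=tri([rays(d["scene"],(279.75,194.4)),rays(d["side"],(348.6,167.1))]);print(g,(g[0]-o0)@R)
# grip end faces
for n,uv in [("scene",(279.75,194.4)),("side",(348.6,167.1))]: print((plane(d[n],uv,.15)-o0)@R)
# hinge pins in side: left bracket (108,375)/7 ; stop block and slot
print("hinge near pin", onY("side",(260+108/7,115+375/7),-.005))
print("stop", (plane(d["wrist"],[(474,175),(393,175)],.12,True)-o0)@R)
```

```text
[[ 0.12  -0.066  0.237]]
[[ 0.037 -0.066  0.226]]
[[ 0.035 -0.066  0.148]]
[[ 0.111 -0.066  0.156]]
[[ 0.117 -0.066  0.234]]
(array([ 0.508232  , -0.08664399,  0.14972559]), [np.float64(3.060954420355742e-05), np.float64(3.060954420371791e-05)]) [-0.06696694 -0.02859778  0.14972559]
[[-0.06671674 -0.02871401  0.15      ]]
[[-0.06696695 -0.0282498   0.15      ]]
hinge near pin [[ 0.12  -0.005  0.142]]
stop [[0.08969277 0.08741976 0.12      ]
 [0.00880885 0.08342038 0.12      ]]
```

Request:
send_rows(
  plan=[
    [[0.003,0.005,0],[0,0,0.14],0],
    [[0.003,0.005,0],[0,0,0.14],0],
    [[0.003,0.005,0],[0,0,0.14],0],
    [[0.003,0.005,0],[0,0,0.14],0],
    [[0.002,0.0065,0],[0,0,0.14],0],
    [[0,0,0],[0,0,0.14],0],
    [[0,0,0],[0,0,0.14],0],
    [[0,0,0],[0,0,0.14],0],
    [[0,0,0],[0,0,0.14],0],
    [[0,0,0],[0,0,0.14],0],
    [[0,0,0],[0,0,0.142],0],
    [[0,0,0],[0,0,0],0],
    [[0,0,0],[0,0,0],0],
  ],
)

```text
time: 2.05
tool_pos: [0.539, 0.0265, 0.2267]
tool_rot: [3.141, -0.0, 3.109]
contact_force: [0.0, -0.4, 0.6]
opening: 0.0917
```

Run:
```python
from h import *
d=cams()
for n in ("wrist","side"): cv2.imwrite(f"pics/{n}2.png",d[n]["pixels"][...,::-1])
```

```text
(no output)
```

View pics/wrist2.png

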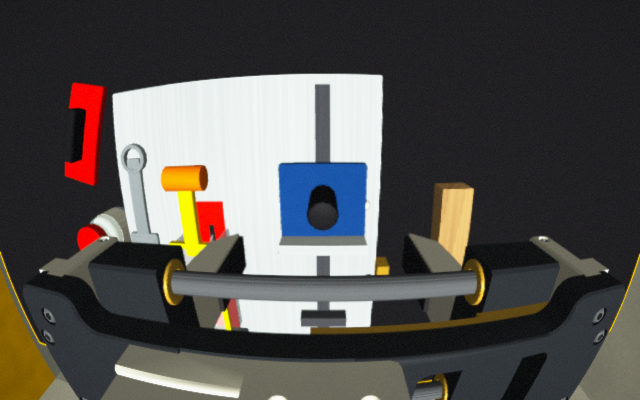

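Request:
send_rows(
  plan=[
    [[0,0,-0.017],[0,0,0],0],
    [[0,0,-0.017],[0,0,0],0],
    [[0,0,-0.017],[0,0,0],0],
    [[0,0,-0.017],[0,0,0],0],
    [[0,0,-0.015],[0,0,0],0],
    [[0,0,-0.012],[0,0,0],0],
    [[0,0,0],[0,0,0],120],
    [[0,0,0],[0,0,0],255],
    [[0,0,0],[0,0,0],255],
    [[0,0,0],[0,0,0],255],
    [[0,0,0],[0,0,0],255],
    [[0,0,0],[0,0,0],255],
    [[0,0,0],[0,0,0],255],
    [[0,0,0],[0,0,0],255],
  ],
  newtons=20,
)

```text
time: 3.6
tool_pos: [0.539, 0.0265, 0.1318]
tool_rot: [3.142, 0.0, 3.113]
contact_force: [-0.5, 0.3, -0.6]
opening: 0.0324
```

Request:
send_rows(
  plan=[
    [[0,0,0],[0,0,0],255],
    [[0,0,0],[0,0,0],255],
    [[0,0,0],[0,0,0],255],
    [[0,0,0],[0,0,0],255],
  ],
)

```text
time: 4.0
tool_pos: [0.539, 0.0256, 0.1318]
tool_rot: [-3.14, -0.0, 3.113]
contact_force: [-0.8, -5.8, 0.0]
opening: 0.0239
```

Request:
send_rows(
  plan=[
    [[0.005,-0.001,0],[0,0,0],255],
    [[0.01,-0.0005,0],[0,0,0],255],
    [[0.01,-0.0003,0],[0,0,0],255],
    [[0.01,-0.0003,0],[0,0,0],255],
    [[0.01,-0.0003,0],[0,0,0],255],
    [[0.01,-0.0003,0],[0,0,0],255],
    [[0.01,-0.0003,0],[0,0,0],255],
    [[0.005,-0.0001,0],[0,0,0],255],
    [[0,0,0],[0,0,0],255],
  ],
)

```text
time: 4.9
tool_pos: [0.6103, 0.0235, 0.1317]
tool_rot: [3.141, 0.002, 3.113]
contact_force: [2.3, 0.3, 1.3]
opening: 0.0239
```

Run:
```python
from h import *
from cell import robot
d=cams()
cv2.imwrite("pics/sd3.png",cv2.resize(d["side"]["pixels"][100:250,230:410,::-1],None,fx=4,fy=4,interpolation=2))
s=robot.observe();print(s["tool_pos"],s["contact_force"],s["torque"])
```

```text
[0.60910431 0.02350002 0.13178731] [0.97538786 1.16555529 0.43456066] [ 0.10981562 -0.1953619   0.05371891]
```

View pics/sd3.png

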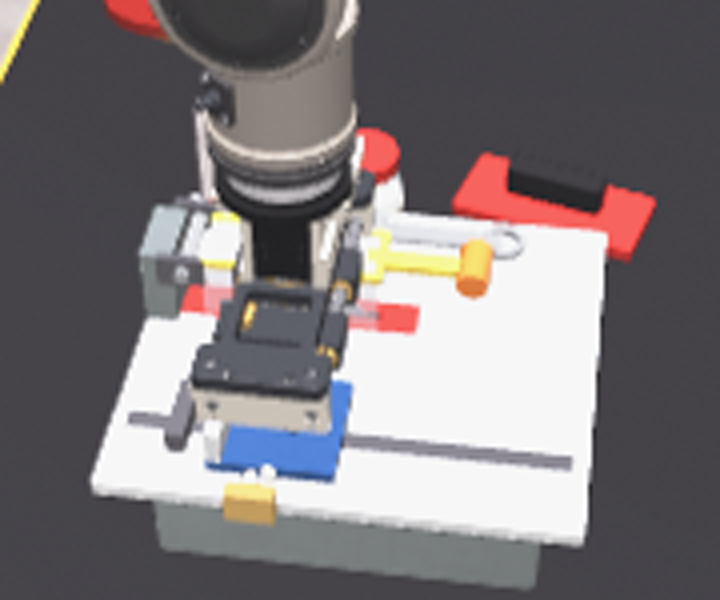

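Request:
send_rows(
  plan=[
    [[0.004,-0.0001,0],[0,0,0],255],
    [[0.002,-0.0001,0],[0,0,0],255],
    [[0.002,-0.0001,0],[0,0,0],255],
    [[0,0,0],[0,0,0],255],
  ],
)

```text
time: 5.45
tool_pos: [0.6157, 0.0233, 0.1317]
tool_rot: [3.141, -0.003, 3.113]
contact_force: [-5.2, 0.7, 3.8]
opening: 0.0239
```

Request:
send_rows(
  plan=[
    [[0.002,-0.0001,0],[0,0,0],255],
    [[0.002,-0.0001,0],[0,0,0],255],
    [[0,0,0],[0,0,0],255],
  ],
)

```text
time: 5.75
tool_pos: [0.6218, 0.0231, 0.1318]
tool_rot: [3.141, 0.001, 3.113]
contact_force: [2.0, -0.1, 1.7]
opening: 0.0239
```

Request:
send_rows(
  plan=[
    [[0.002,-0.0001,0],[0,0,0],255],
    [[0.002,-0.0001,0],[0,0,0],255],
    [[0,0,0],[0,0,0],255],
  ],
)

```text
time: 6.05
tool_pos: [0.6254, 0.023, 0.1318]
tool_rot: [3.141, 0.0, 3.113]
contact_force: [2.5, 2.4, 1.4]
opening: 0.0237
```

Request:
send_rows(
  plan=[
    [[0.002,-0.0001,0],[0,0,0],255],
    [[0.001,0,0],[0,0,0],255],
    [[0,0,0],[0,0,0],255],
  ],
)

```text
time: 6.35
tool_pos: [0.6255, 0.023, 0.1317]
tool_rot: [3.141, -0.006, 3.113]
contact_force: [-8.7, 3.2, 7.2]
opening: 0.0235
```

Run:
```python
from h import *
from cell import robot
d=cams()
cv2.imwrite("pics/sd4.png",cv2.resize(d["side"]["pixels"][170:240,240:350,::-1],None,fx=7,fy=7,interpolation=2))
s=robot.observe();print(s["tool_pos"],s["contact_force"],s["torque"])
```

```text
[0.62548206 0.02297371 0.13173474] [-9.0528118   1.2746878   7.37039106] [ 0.39042522  1.3617827  -0.01461251]
```

View pics/sd4.png

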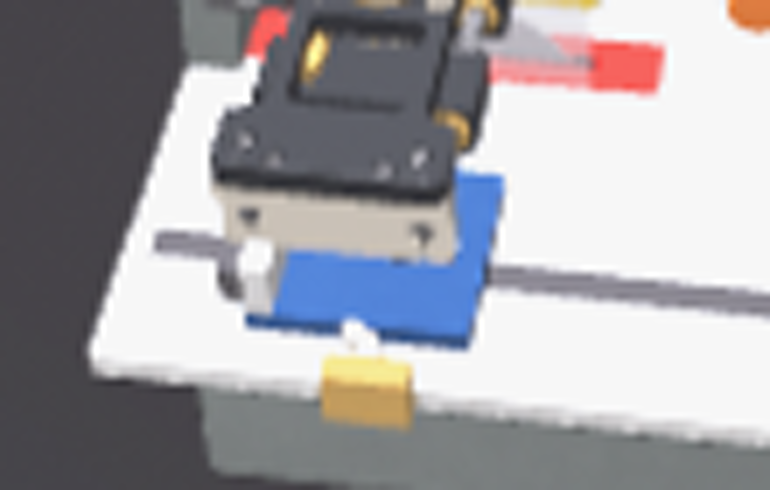

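Request:
send_rows(
  plan=[
    [[0.002,0,0],[0,0,0],255],
    [[0,0,0],[0,0,0],255],
  ],
)

```text
time: 6.7
tool_pos: [0.6256, 0.023, 0.1317]
tool_rot: [3.141, -0.01, 3.113]
contact_force: [-15.7, 0.5, 11.9]
opening: 0.0235
```

Request:
send_rows(
  plan=[
    [[-0.0045,0,0],[0,0,0],255],
    [[0,0,0],[0,0,0],255],
    [[0,0,0],[0,0,0],0],
    [[0,0,0],[0,0,0],0],
    [[0,0,0],[0,0,0],0],
    [[0,0,0],[0,0,0],0],
    [[0,0,0],[0,0,0],0],
    [[0,0,0],[0,0,0],0],
    [[0,0,0.01],[0,0,0],0],
    [[0,0,0.02],[0,0,0],0],
    [[0,0,0.025],[0,0,0],0],
    [[0,0,0.025],[0,0,0],0],
    [[0,0,0.028],[0,0,0],0],
  ],
)

```text
time: 8.0
tool_pos: [0.6253, 0.0226, 0.2413]
tool_rot: [3.142, 0.0, 3.113]
contact_force: [0.5, 0.1, -0.4]
opening: 0.0918
```

Request:
send_rows(
  plan=[
    [[-0.03,0,0],[0,0,0],0],
    [[-0.03,0,0],[0,0,0],0],
    [[-0.03,-0.03,0],[0,0,0],0],
    [[-0.02,-0.03,0],[0,0,0],0],
    [[-0.007,-0.03,0],[0,0,0],0],
    [[0,-0.02,0],[0,0,0],0],
    [[0,0,0],[0,0,0],0],
    [[0,0,0],[0,0,0],0],
  ],
)

```text
time: 8.8
tool_pos: [0.5086, -0.0873, 0.2403]
tool_rot: [3.141, 0.001, 3.112]
contact_force: [-0.5, 0.5, 0.1]
opening: 0.0916
```

Run:
```python
from h import *
from cell import robot
d=cams()
for n in ("wrist","side"): cv2.imwrite(f"pics/{n}5.png",d[n]["pixels"][...,::-1])
s=robot.observe();print(s["tool_pos"],s["tool_rot"],s["contact_force"],s["opening"])
H=hsv(d["wrist"]);o=(H[...,0]>5)&(H[...,0]<19)&(H[...,1]>120)&(H[...,2]>100)
m,st,ce=biggest(o,(250,100,400,300));print(st,ce,plane(d["wrist"],ce,.152,True))
# blue carriage in scene/wrist
c=d["wrist"];b=(H[...,0]>100)&(H[...,0]<125)&(H[...,1]>150)
m,st,ce=biggest(b);cnt=max(cv2.findContours(m.astype(np.uint8),0,1)[0],key=cv2.contourArea)[:,0]
print(cv2.minAreaRect(plane(c,cnt,.114,True)[:,:2].astype(np.float32)))
```

```text
[ 0.50865375 -0.08641831  0.23990641] [3.14127356e+00 9.84689489e-05 3.11395447e+00] [ 0.08685546  0.58733249 -1.0518853 ] 0.09198390138000422
[300 193  43   7 261] [322.09578544 195.59386973] [[ 0.50117356 -0.0860084   0.152     ]]
((0.6501604318618774, 0.006912918761372566), (0.04772239923477173, 0.027258558198809624), 88.3368911743164)
```

View pics/wrist5.png

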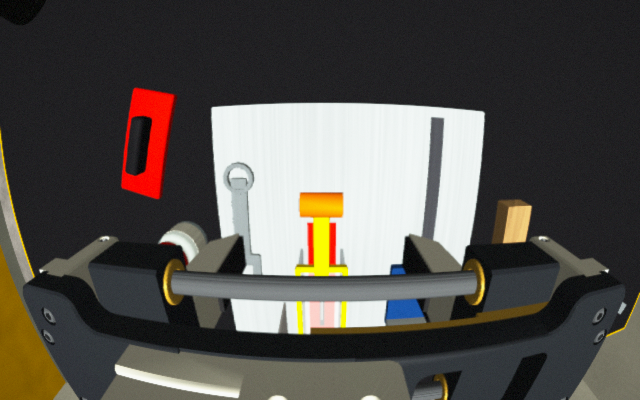

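View pics/side5.png

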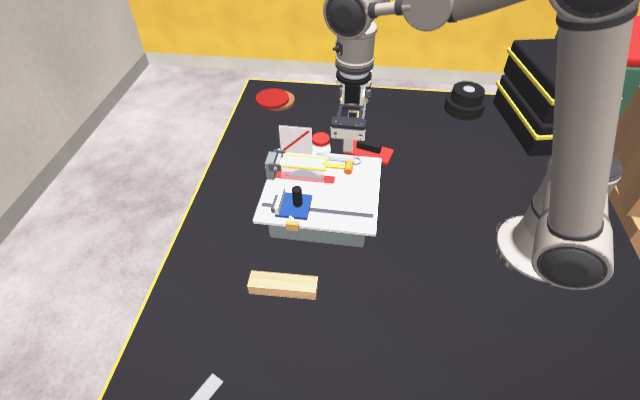

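Run:
```python
from h import *
c=cams()["wrist"]
print(plane(c,[(321.5,205)],.15,True),plane(c,[(321.5,193)],.15,True),plane(c,[(321.5,217)],.15,True))
```

```text
[[ 0.50984455 -0.08673224  0.15      ]] [[ 0.49938665 -0.08643504  0.15      ]] [[ 0.52056298 -0.08703859  0.15      ]]
```

Request:
send_rows(
  plan=[
    [[0,0.0005,-0.018],[0,0,0],0],
    [[0,0,-0.02],[0,0,0],0],
    [[0,0,-0.02],[0,0,0],0],
    [[0,0,-0.02],[0,0,0],0],
    [[0,0,-0.018],[0,0,0],0],
    [[0,0,-0.012],[0,0,0],0],
    [[0,0,0],[0,0,0],0],
    [[0,0,0],[0,0,0],0],
  ],
)

```text
time: 9.9
tool_pos: [0.5089, -0.0868, 0.1322]
tool_rot: [-3.142, 0.0, 3.113]
contact_force: [-0.5, 0.5, 0.1]
opening: 0.0918
```

Run:
```python
from h import *
d=cams()
cv2.imwrite("pics/sd6.png",cv2.resize(d["side"]["pixels"][110:210,260:400,::-1],None,fx=5,fy=5,interpolation=2))
cv2.imwrite("pics/wr6.png",d["wrist"]["pixels"][...,::-1])
```

```text
(no output)
```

View pics/sd6.png

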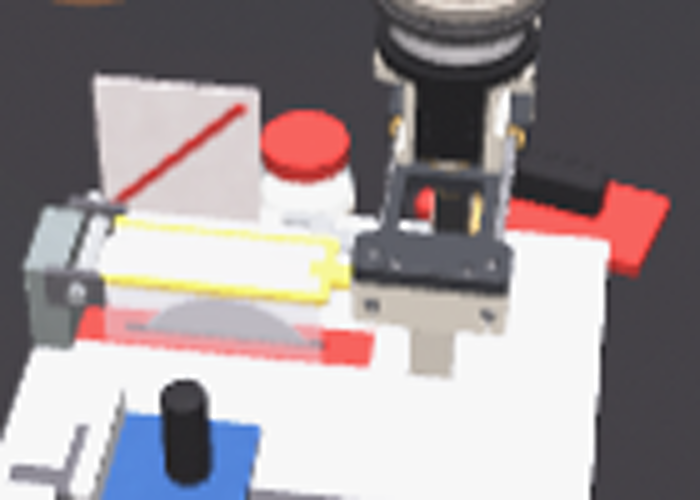

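View pics/wr6.png

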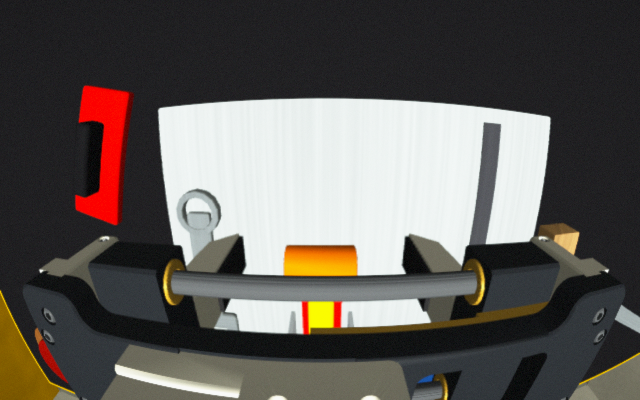

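Request:
send_rows(
  plan=[
    [[0,0,0],[0,0,0],255],
    [[0,0,0],[0,0,0],255],
    [[0,0,0],[0,0,0],255],
    [[0,0,0],[0,0,0],255],
    [[0,0,0],[0,0,0],255],
    [[0,0,0],[0,0,0],255],
    [[0,0,0],[0,0,0],255],
    [[0,0,0],[0,0,0],255],
    [[0,0,0],[0,0,0],255],
    [[0,0,0],[0,0,0],255],
    [[0,0,0],[0,0,0],255],
    [[0,0,0],[0,0,0],255],
  ],
  newtons=30,
)

```text
time: 11.25
tool_pos: [0.5085, -0.0886, 0.1318]
tool_rot: [-3.139, 0.0, 3.113]
contact_force: [-1.4, -7.0, -0.4]
opening: 0.0359
```

Request:
send_rows(
  plan=[
    [[0.0007,-0.001,0.0161],[0,0,0],255],
    [[0.0021,-0.0005,0.016],[0,0,0],255],
    [[0.0035,-0.0001,0.0158],[0,0,0],255],
    [[0,0,0],[0,0,0],255],
  ],
)

```text
time: 11.65
tool_pos: [0.515, -0.0888, 0.1806]
tool_rot: [-3.141, 0.001, 3.113]
contact_force: [-1.9, -2.5, -2.5]
opening: 0.0355
```

Run:
```python
from h import *
d=cams()
cv2.imwrite("pics/sd7.png",cv2.resize(d["side"]["pixels"][90:210,260:400,::-1],None,fx=5,fy=5,interpolation=2))
```

```text
(no output)
```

View pics/sd7.png

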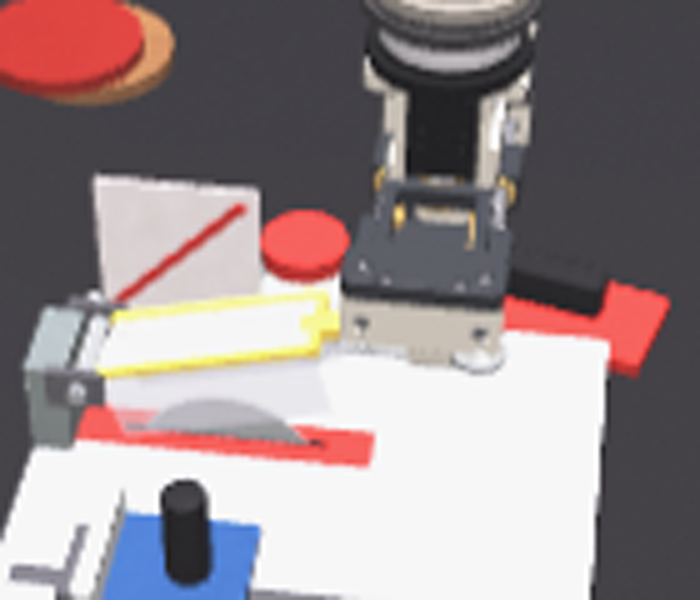

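Guard follows the grip. Continue the arc.

Request:
send_rows(
  plan=[
    [[0.0049,-0.0001,0.0154],[0,0,0],255],
    [[0.0061,-0.0002,0.0149],[0,0,0],255],
    [[0.0075,-0.0002,0.0143],[0,0,0],255],
    [[0.0087,-0.0003,0.0136],[0,0,0],255],
    [[0.0098,-0.0003,0.0128],[0,0,0],255],
    [[0.0109,-0.0003,0.0119],[0,0,0],255],
    [[0,0,0],[0,0,0],255],
    [[0,0,0],[0,0,0],255],
    [[0,0,0],[0,0,0],255],
  ],
)

```text
time: 12.7
tool_pos: [0.5619, -0.0902, 0.2615]
tool_rot: [-3.141, -0.002, 3.113]
contact_force: [-2.3, -3.4, -0.3]
opening: 0.0359
```

Run:
```python
from h import *
from cell import robot
d=cams()
cv2.imwrite("pics/sd8.png",cv2.resize(d["side"]["pixels"][80:220,260:400,::-1],None,fx=4.2,fy=4.2,interpolation=2))
cv2.imwrite("pics/sc8.png",cv2.resize(d["scene"]["pixels"][130:320,205:425,::-1],None,fx=3.1,fy=3.1,interpolation=2))
cv2.imwrite("pics/wr8.png",d["wrist"]["pixels"][...,::-1])
s=robot.observe();print(s["tool_pos"],s["contact_force"],s["opening"])
```

```text
[ 0.56227749 -0.09014895  0.26187056] [-1.77121214 -3.54478086 -2.43836669] 0.035879788632371595
```

View pics/sd8.png

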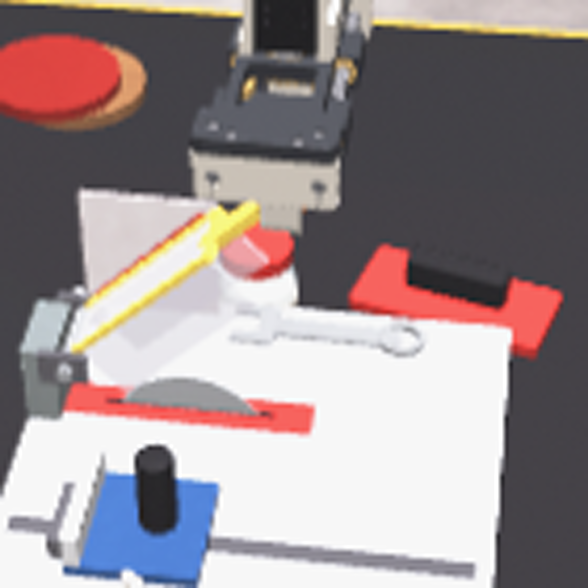

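View pics/sc8.png

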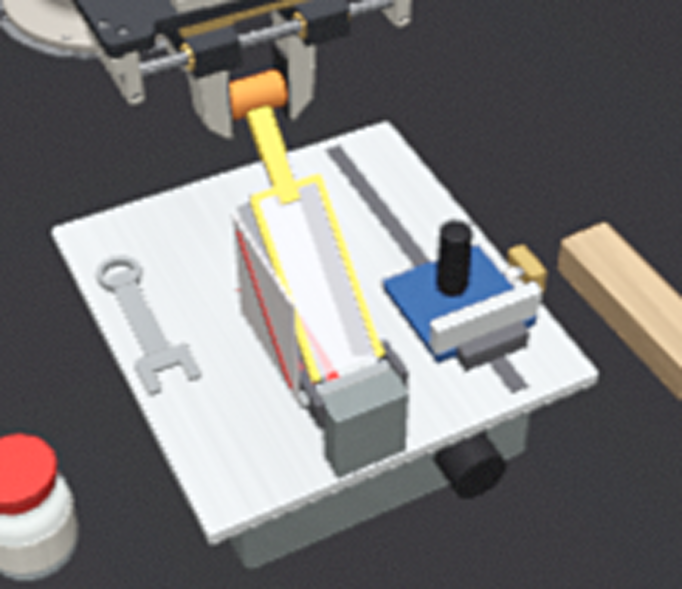

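View pics/wr8.png

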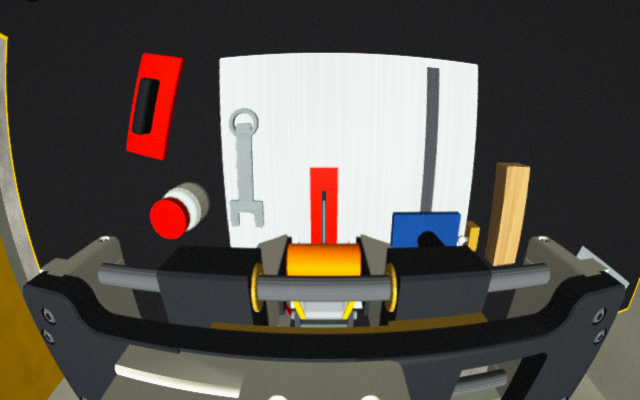

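Run:
```python
from h import *
from cell import robot
d=cams()
c,s=np.cos(-.029),np.sin(-.029);R=np.array([[c,-s,0],[s,c,0],[0,0,1]]);o0=np.array([.576,-.06,0])
def onY(n,uv,y):
    o,dd=rays(d[n],uv); o=(o-o0)@R; dd=dd@R
    return o+dd*((y-o[1])/dd[:,1])[:,None]
h=np.array([.118,0,.15])
H=hsv(d["scene"]);m,st,ce=biggest((H[...,0]>5)&(H[...,0]<19)&(H[...,1]>120),(275,145,305,175));print(st,ce)
for uv in [(288.2,160),ce]:
    p=onY("scene",uv,-.0295)[0]-h;print(p,np.degrees(np.arctan2(p[2],-p[0])))
e=[onY("side",(260+x/4.2,80+y/4.2),-.008)[0] for x,y in[(80,347),(212,258)]];v=e[1]-e[0];print(e,np.degrees(np.arctan2(v[2],-v[0])))
# stripe
e=[onY("side",(260+x/5,90+y/5),-.066)[0] for x,y in[(120,298),(240,210)]];v=e[1]-e[0];print("stripe",e,np.degrees(np.arctan2(v[2],-v[0])))
t=robot.observe()["tool_pos"];g=(np.array([t[0],t[1],t[2]+.019])-o0)@R-h;print("tool",g,np.degrees(np.arctan2(g[2],-g[0])),np.hypot(g[0],g[2]))
```

```text
[279 152  19  17 191] [288.06806283 159.83769634]
[-0.12339227 -0.0295      0.13588089] 47.75768120030439
[-0.12399694 -0.0295      0.13584707] 47.61115170242538
[array([ 0.10990803, -0.008     ,  0.16058079]), array([ 0.0268922 , -0.008     ,  0.23755865])] 42.83875467915813
stripe [array([ 0.10947869, -0.066     ,  0.15681116]), array([ 0.04317773, -0.066     ,  0.22123372])] 44.176760227699795
tool [-0.13062804 -0.03051288  0.13107903] 45.09873414157545 0.185055116633462
```

Run:
```python
from h import *
d=cams()
c,s=np.cos(-.029),np.sin(-.029);R=np.array([[c,-s,0],[s,c,0],[0,0,1]]);o0=np.array([.576,-.06,0])
def onY(n,uv,y):
    o,dd=rays(d[n],uv); o=(o-o0)@R; dd=dd@R
    return o+dd*((y-o[1])/dd[:,1])[:,None]
H=hsv(d["side"]); y=(H[...,0]>22)&(H[...,0]<35)&(H[...,1]>110)
# near rail: lowest yellow pixel in each column
pts=[]
for x in range(281,309):
    r=np.where(y[120:170,x])[0]
    if len(r): pts.append((x,120+r.max()+.5))
pts=np.array(pts);print(pts.tolist())
P=onY("side",pts,-.008)
l=cv2.fitLine(P[:,[0,2]].astype(np.float32),cv2.DIST_HUBER,0,.01,.01).ravel();print("rail",np.degrees(np.arctan2(-l[1],l[0])),l)
# same for the initial (shut) image
px=np.load("pics/side0.npy");H=cv2.cvtColor(px,cv2.COLOR_RGB2HSV);y=(H[...,0]>22)&(H[...,0]<35)&(H[...,1]>110)
pts=[]
for x in range(284,310):
    r=np.where(y[150:180,x])[0]
    if len(r): pts.append((x,150+r.max()+.5))
P=onY("side",np.array(pts),-.008)
l=cv2.fitLine(P[:,[0,2]].astype(np.float32),cv2.DIST_HUBER,0,.01,.01).ravel();print("rail shut",np.degrees(np.arctan2(-l[1],l[0])),l)
r=(((H[...,0]<6)|(H[...,0]>172))&(H[...,1]>120))
yy,xx=np.where(r[125:152,280:298]);P=onY("side",np.c_[xx+280,yy+125],-.066)
l=cv2.fitLine(P[:,[0,2]].astype(np.float32),cv2.DIST_HUBER,0,.01,.01).ravel();print("stripe",np.degrees(np.arctan2(-l[1],l[0])),l)
```

```text
[[281.0, 161.5], [282.0, 160.5], [283.0, 160.5], [284.0, 159.5], [285.0, 158.5], [286.0, 157.5], [287.0, 157.5], [288.0, 156.5], [289.0, 156.5], [290.0, 155.5], [291.0, 154.5], [292.0, 153.5], [293.0, 153.5], [294.0, 152.5], [295.0, 151.5], [296.0, 151.5], [297.0, 150.5], [298.0, 149.5], [299.0, 148.5], [300.0, 148.5], [301.0, 147.5], [302.0, 146.5], [303.0, 146.5], [304.0, 145.5], [305.0, 144.5], [306.0, 143.5], [307.0, 143.5], [308.0, 142.5]]
rail 43.76165 [ 0.7222233  -0.69166     0.06942837  0.19852646]
rail shut 0.21922688 [ 0.99999267 -0.00382622  0.0620506   0.14971559]
stripe 44.192013 [ 0.71700776 -0.6970652   0.09198315  0.17577758]
```

Run:
```python
from cell import robot
s=robot.observe();print(s["time"],s["tool_pos"],s["contact_force"],s["opening"]);print(robot.hand_in())
```

```text
13.15 [ 0.56257647 -0.09015353  0.26220767] [-2.41195244 -5.4125826  -3.22503517] 0.036010110301164695
the job is handed in; nothing more can be done
None
```

The blue carriage is home on its stop, and the guard was at about 45° with the grip still held when I handed in at 13.15 s.

**Carriage:** I gripped the black handle and pushed with the guard down. The force rose to about 5 N and then dropped as the catch snapped. After that the carriage would not move further, even at about 16 N. The pictures show the fence against the stop, and it stayed there after I let go.

**Guard:** I pinched the orange grip by its two ends at 30 N and lifted it along the hinge arc. The checks on its angle did not fully agree:

| Check | Angle |
|---|---|
| Tool position, at the expected 185 mm from the hinge | 45.1° |
| Guard's yellow edge, side camera | 43.8° |
| Red stripe (45° by definition), measured the same way | 44.2° |
| Grip, single ray from the scene camera | about 47.7° |

I gave the last one little weight, because it shifts with the assumed sideways position of the grip and with camera calibration.

**Grip at hand-in:** the finger opening was 36.0 mm, matching the grip's 36 mm length. The tool was steady, with about 7 N on it.

**Other items:** the spanner, offcut, jar and push block appear untouched in the last pictures.

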